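Post a keepsake box through the drop-box flap

TASK

Post the small dark wooden keepsake box into the shop's donation drop box: with the fingertips, push it along the loading shelf so that it swings the hanging flap inward and drops into the bin behind, nudging it in front of the mouth first if it stands off to one side. Then draw the fingers back out so that the flap falls shut by itself. Do not lift or carry the keepsake box off the shelf, and leave the other things where they stand.

Things in the scene. Friction and masses are not known exactly. Their poses are not given: they have to be found in the camera images.
- dropbox: Fixed donation drop box, 300 mm wide, of light wood with clear upper sides, back and top (top 210 mm above the table). Origin on the table under the centre of its mouth; x points inward through the mouth, y to the left seen from the loading side, z up. Flat loading shelf before the mouth: top 130 mm above the table, from x = -180 to +18 mm, 300 mm wide, open at front and sides.
- mouth (a point): Centre of the mouth's lower edge, on the shelf top (130 mm above the table, x = 0 of the drop box). The mouth is an opening 130 mm wide and 66 mm high in a wooden wall 12 mm thick (x -6 to +6 mm) across the box's whole width; a lintel 10 mm high lies above it, and nothing on the box stands higher than 80 mm over the shelf.
- shelf_end (a point): Middle of the shelf's inner edge, 18 mm behind the mouth, at shelf height. Beyond it is a straight drop of 124 mm to the bin's floor (bin: x 18 to 230 mm of the drop box, 280 mm wide): a thing pushed in tips and drops when its middle passes this edge, which for the keepsake box is when its rear end is still 10 to 30 mm outside the mouth. If it hangs tilted on this edge, push its rear end further in.
- flap (a joint): Hinge angle of the thin aluminium flap (124 mm wide, 62 mm high, 3 mm thick, 0.035 kg) that hangs in the mouth from a hinge 196 mm above the table at x = 0 of the drop box. 0 = hanging shut, grows as it swings inward and up, to 1.5 rad. It does not swing outward. Only its weight shuts it, within about a second once nothing holds it.
- flap_edge (a point): Middle of the flap's lower edge: 132 mm above the table when shut (2 mm above the shelf).
- keepsake: Loose dark wooden keepsake box with a closed lid that is one piece with it and small brass fittings: 100 mm long (own x), 66 mm wide (own y), 34 mm high, about 0.24 kg. Origin at the centre of its underside, z up. It starts on the loading shelf before the mouth, up to 45 mm off to one side and turned up to 20 degrees, its long side roughly pointing at the mouth.
- tealight: Bystander: small glass tealight cup, 40 mm across, 40 mm high, on the loading shelf's front left corner (at about x = -158 mm, y = +124 mm of the drop box). Origin at the centre of its underside.
- jar: Bystander: white ceramic jar with a wooden cap, 72 mm across, 95 mm high, standing on the table beside the drop box. Origin at the centre of its underside.
- vase: Bystander: solid white ceramic vase with a narrow neck, 72 mm across, 115 mm high, on the table beside the drop box. Origin at the centre of its underside.
- mug: Bystander: terracotta mug, 76 mm across, 85 mm high, handle to its +y, on the table beside the drop box. Origin at the centre of its underside.
Mind the look-alikes: they are no part of the job. There is more than one size of the keepsake; the one meant has the size given above.

How it is judged:
On the way, in this order (a step that is already met when the one before it is completed fails the run):
1. the keepsake box stands in the mouth and holds the flap open (value of joint flap above 0.3 rad and x of keepsake in the frame of dropbox above -0.04 m and z of keepsake in the frame of dropbox above 0.115 m), for 0.1 s.
2. the keepsake box has dropped into the bin (x of keepsake in the frame of dropbox between 0.005 and 0.23 m and z of keepsake in the frame of dropbox between -0.01 and 0.1 m and y of keepsake in the frame of dropbox between -0.145 and 0.145 m), for 0.2 s.
At the end, for the whole second after the job is handed in: The keepsake box lies at rest in the bin behind the flap (its origin lower than 100 mm above the table, inside the bin's walls), the flap hangs shut (within 0.08 rad), and the four bystanders are within 30 mm of where they stood (all of step 2 and value of joint flap below 0.08 rad and linear speed of keepsake below 0.03 m/s and distance of each of tealight, jar, vase, mug from where it was at the start of the episode below 0.03 m); the robot touches nothing.
It fails at once if the keepsake box is lifted more than 15 mm off the loading shelf (z of keepsake in the frame of dropbox above 0.145 m).
It fails at once if the keepsake box is carried: held by the fingers clear of the shelf, outside the mouth (contact force between the fingers and keepsake above 1 N and z of keepsake in the frame of dropbox above 0.136 m and x of keepsake in the frame of dropbox below -0.05 m).
It fails at once if a bystander is moved more than 30 mm or tipped over (distance of any of tealight, jar, vase, mug from where it was at the start of the episode above 0.03 m or angle between any of tealight, jar, vase, mug's own z axis and vertical above 0.3 rad).
It also fails if it takes over 54 s, if anything falls off the work surface, if the arm or the gripper's body presses on something with over 40 N, if the wrist force passes 120 N, or if a joint passes its speed limit or range.

ROBOT

A 7-joint arm with a two-finger parallel gripper is mounted at the origin on the work surface. World frame = base frame: x ahead of the robot, y to its left, z up, the work surface at z = 0. Lengths are in m, angles in rad, forces in N, time in s.
With the tool pointing down it reaches from about 0.425 to 0.875 m from the base axis. Payload 4.7 kg.
Tool frame: the origin (TCP) lies on the centre line of the jaws, within the pads' length; the fingertips stand ahead of it and the grasp point (between the pads) lies 2 mm behind it (nose_length is the z of the fingertips in the tool frame, in m); z points along the fingers, y is the line along which they close (so a half turn about z gives the same grasp; the last joint's range is limited). The gripper opens to 87 mm and grips with 3 to 60 N. Pads are 19 mm wide; open, the fingers measure 117 mm over their backs; the gripper's body (75 mm by 190 mm) begins 51 mm behind the grasp point.
Start: joints at [-1.286, 0.321, -0.07, 1.45, 0.023, 1.371, -0.057], TCP at [0.174, 0.626, 0.24] pointing down, gripper open.
Joint ranges: [-2.86, 2.86], [-0.3, 2.09], [-1.38, 1.24], [0.06, 2.45], [-1.56, 4.7], [0.09, 2.05], [-2.69, 2.69]. Speed limits (rad/s): [2.57, 2.57, 3.14, 3.14, 3.14, 3.14, 3.14].

INTERFACE

Orientations are given as a rotation vector (axis times angle).
In Python, from bench import * gives the robot as it stands.
- The arm moves only by the tool send_rows, never from a script. Its arguments are lists of equal length, an entry for each row: "xyz": the shift along the tool's x, y, z in mm, a list of three; "dr": the turn, a rotation vector about the tool's x, y, z in rad, a list of three. A call has exactly 10 rows; each row is the pose to reach, as a shift and turn from the pose commanded when the call began, along the tool's axes at that moment; what a row does not reach only later rows make up. A row lasts 1/12 s, in which the tool goes at most 41.7 mm and 7.16 degrees, less where a joint would pass 70% of its speed; a pose out of reach is approached as far as the arm can. A call with a gripper value outside its range is refused whole. "jaw" is the finger opening in mm, from 0 to 87, set as the call begins (left out, the last holds). The fingers move at their own pace and stop on an object; "grip_force" is the grip in N (left out, the last holds). Time passes only in rows, so rows that repeat a pose let the fingers close, or fill a call up. It gives the time, the measured TCP pose, the force, the opening and the grip force at its end, in the units of the state.
- get_state(): the state, without advancing time (a new reading comes with each control period).
- get_image(name): name is "scene" or "top"; returns the picture (384x512x3 uint8, red, green, blue); there is no depth.
- calibration(name): a dict with "vfov" (degrees; the focal length in pixels is half the picture's height over the tangent of half this angle, whatever the lens; pixels are square), "cx", "cy" (the principal point, pixels), "rvec" (rotation vector, rad) and "tvec" (3), from world to camera coordinates, as OpenCV has them. Camera axes: x right, y down, z forward; pixel columns grow to the right and rows downward; lengths in m; the calibration is good to about 2 mm. A picture is of the moment at which its call begins. calibration takes no time and is no camera call.
- close_job(): hands the job in; it is judged then, once.
The state is a dict: "time": time; "joint_positions": joint angles; "qd": joint speeds; "joint_torque": joint torques, N m; "position": TCP position; "tool_rot": TCP orientation; "ft_force": force on the tool from outside, world axes, zero at the start; "torque": the same for the moment, N m; "grip_width": opening from 0.0 (shut) to 1.0 (fully open); "grip_force": force on a finger pad.
Only numpy, scipy, OpenCV 4.12 (cv2) and the standard library are available. Lean on these libraries where they do the work, as an engineer would, in place of code of your own. Each camera call takes 0.05 s, during which the arm holds its last target. There are 200 camera calls.

## Working session

There is one attempt and no reset: what is moved stays moved. The work goes in short steps, Python scripts to look and compute and a tool call to move; the robot and the scene stay as the last step left them, time stands still between calls to the robot, and variables do not carry over. Pictures are saved under pics/ and viewed, at most 10 in all, crops included, and the job is handed in when it is done.

Besides the shell and the picture viewer there is one more tool, called after ">>>" as name(argument=value, ...), one argument or row to a line, values as JSON. send_rows: Moves the arm, as the interface text tells. Its arguments: {"type":"object","properties":{"xyz":{"type":"array"},"dr":{"type":"array"},"jaw":{"type":"number"},"grip_force":{"type":"number"}},"required":["xyz","dr"]}

```bash
mkdir -p pics; python3 - <<'E'
from bench import *
import cv2
for n in("scene","top"):
    cv2.imwrite(f"pics/{n}0.png",get_image(n)[:,:,::-1]); print(n,calibration(n))
print({k:v for k,v in get_state().items()})
try: print(nose_length)
except Exception as e: print(e)
E
```

```text
scene {'vfov': 57.11550802241089, 'cx': 253.70706912991454, 'cy': 191.48460803039532, 'rvec': array([ 0.34241505, -2.74899535,  1.25237166]), 'tvec': array([0.5324143 , 0.17135229, 1.0363461 ])}
top {'vfov': 48.720480582007134, 'cx': 253.06000744635304, 'cy': 186.4450363793508, 'rvec': array([ 2.14732467, -2.08803883,  0.19861174]), 'tvec': array([0.03343147, 0.57105802, 0.98909788])}
{'time': 0.1, 'joint_positions': array([-1.2859218 ,  0.32175339, -0.07007302,  1.45155425,  0.02261163,
        1.37078066, -0.05692712]), 'qd': array([-0.00026941, -0.00361254, -0.00033996, -0.00285155, -0.00178494,
        0.00053723, -0.00059337]), 'joint_torque': array([-9.59384779e-04, -4.92571735e+01, -4.06200886e-01, -3.13399458e+01,
       -6.40389626e-02,  3.94365366e-02,  7.27302540e-05]), 'position': array([0.17379316, 0.62585734, 0.2385672 ]), 'tool_rot': array([-4.24029062e-01, -3.11271881e+00,  2.67751554e-03]), 'ft_force': array([ 0.54630896, -0.60193494, -0.00428311]), 'torque': array([ 0.02950154, -0.0101071 ,  0.05144423]), 'grip_force': 0.0, 'grip_width': 1.0009408799644006}
0.017
```

View pics/scene0.png

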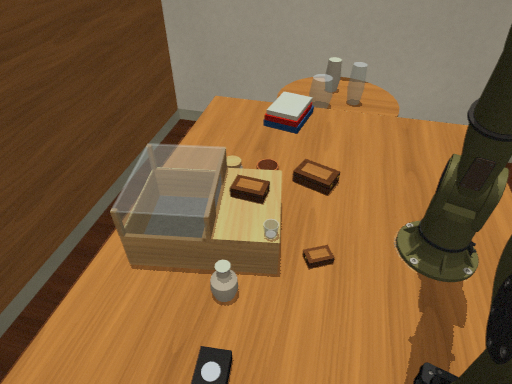

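View pics/top0.png

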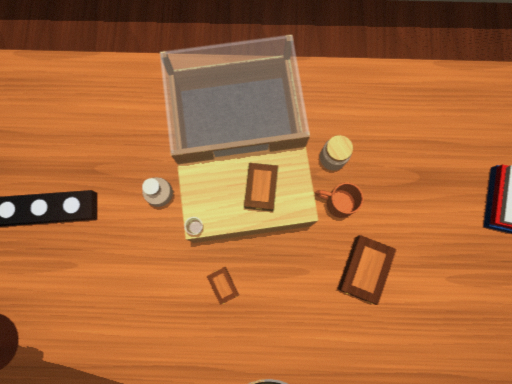

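The scene view shows the drop box with the keepsake at about (250,188). In the top view the keepsake is at (262,187) on the shelf, which has corners near (180,165), (308,152), (316,220) and (188,238). The tealight is at (195,227), and the vase, jar and mug stand beside the box.

```bash
cat > h.py <<'E'
import numpy as np, cv2
from bench import *
def cam(n):
    c=calibration(n); f=192/np.tan(np.radians(c['vfov'])/2)
    K=np.array([[f,0,c['cx']],[0,f,c['cy']],[0,0,1]]); R=cv2.Rodrigues(np.array(c['rvec']))[0]
    return K,R,np.array(c['tvec'])
def cast(n,px,z):
    K,R,t=cam(n); C=-R.T@t
    d=np.c_[np.atleast_2d(px),np.ones(len(np.atleast_2d(px)))]@np.linalg.inv(K).T@R
    return C+d*((z-C[2])/d[:,2])[:,None]
def proj(n,P):
    K,R,t=cam(n); q=(np.atleast_2d(P)@R.T+t)@K.T; return q[:,:2]/q[:,2:]
E
python3 - <<'E'
from h import *
im=cv2.imread("pics/top0.png"); K,R,t=cam("top"); print("cam",-R.T@t)
hsv=cv2.cvtColor(im,cv2.COLOR_BGR2HSV)
for p in [(200,200),(290,190),(262,187),(250,200),(240,150),(100,300)]: print(p,hsv[p[1],p[0]])
c=cv2.resize(im[130:250,150:350],None,fx=4,fy=4,interpolation=cv2.INTER_CUBIC); cv2.imwrite("pics/c0.png",c)
E
```

```text
cam [0.37025264 0.04091467 1.08017523]
(200, 200) [ 22 124 224]
(290, 190) [ 22 122 224]
(262, 187) [ 13 177 208]
(250, 200) [ 13 171 125]
(240, 150) [17 67 99]
(100, 300) [ 13 184 209]
```

View pics/c0.png

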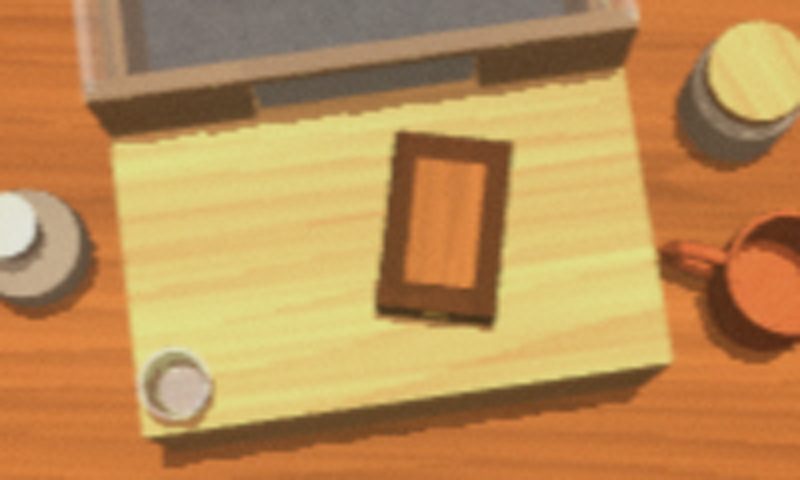

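The crop shows shelf front corners at (143,437) and (671,361), with side edges meeting the wall at (112,143) and (625,70). The mouth lies between columns 255 and 478. The keepsake's lid corners are (398,131), (513,141), (495,317) and (376,306).

```bash
cat >> h.py <<'E'
def crop2px(p): return (np.array(p,float)+.5)/4-.5+[150,130]
def dropbox():
    s=cast("top",crop2px([(143,437),(671,361),(625,70),(112,143)]),.13)[:,:2]
    dy=s[0]-s[1]; dx=(s[3]-s[0])+(s[2]-s[1])
    a=np.mean([np.arctan2(dy[1],dy[0])-np.pi/2,np.arctan2(dx[1],dx[0])])
    Rb=np.array([[np.cos(a),-np.sin(a)],[np.sin(a),np.cos(a)]])
    o=(s[0]+s[1])/2+Rb@[.18,0]
    return a,Rb,o,s
E
python3 - <<'E'
from h import *
a,Rb,o,s=dropbox()
print("shelf",s.round(4),"width",np.linalg.norm(s[0]-s[1]),"depth",np.linalg.norm(s[3]-s[0]),np.linalg.norm(s[2]-s[1]))
d=s[0]-s[1];e=s[3]-s[0];f=s[2]-s[1]
print([np.degrees(x) for x in(np.arctan2(d[1],d[0])-np.pi/2,np.arctan2(e[1],e[0]),np.arctan2(f[1],f[0]),a)],"o",o)
k=cast("top",crop2px([(398,131),(513,141),(495,317),(376,306)]),.164)[:,:2]
print("k lens",[np.linalg.norm(k[i]-k[(i+1)%4]) for i in range(4)])
kb=(k-o)@Rb; print("k in box",kb.round(4),"c",kb.mean(0)); v=kb[0]+kb[1]-kb[2]-kb[3]; print("yaw in box",np.degrees(np.arctan2(v[1],v[0])))
t=cast("top",crop2px([(176,384)]),.15)[:,:2]; print("tealight",(t-o)@Rb)
m=cast("top",crop2px([(255,100),(478,70)]),.15)[:,:2];print("mouth",(m-o)@Rb)
# scene check
im=cv2.imread("pics/scene0.png")
P=[np.r_[o+Rb@q,.13] for q in [(-.18,.15),(-.18,-.15),(-.006,-.15),(-.006,.15)]]
print(proj("scene",P).round(1), proj("scene",np.c_[k,np.full(4,.164)]).round(1))
c=im[130:290,100:320].copy(); c=cv2.resize(c,None,fx=3.6,fy=3.6,interpolation=cv2.INTER_CUBIC)
for p in np.r_[proj("scene",P),proj("scene",np.c_[k,np.full(4,.164)])]: cv2.circle(c,tuple(int(v) for v in (p-[100,130])*3.6),3,(255,0,0),1)
cv2.imwrite("pics/c1.png",c)
E
```

```text
shelf [[ 0.4321  0.1963]
 [ 0.4828 -0.0979]
 [ 0.6518 -0.0713]
 [ 0.6     0.2241]] width 0.29852490406510857 depth 0.17021926675290155 0.17105654831005088
[np.float64(9.789359247277973), np.float64(9.3969354309953), np.float64(8.939455158917472), np.float64(9.478496675618867)] o [0.63498174 0.07886222]
k lens [np.float64(0.06418095079783909), np.float64(0.09922929244568765), np.float64(0.06512402443160584), np.float64(0.09903169338864365)]
k in box [[-0.0348 -0.0145]
 [-0.0493 -0.0771]
 [-0.1455 -0.0528]
 [-0.1306  0.0106]] c [-0.09004971 -0.03343017]
yaw in box -14.4427412628261
tealight [[-0.15631503  0.12521   ]]
mouth [[-0.0021745   0.06305004]
 [-0.00209809 -0.0647537 ]]
[[279.5 242.8]
 [282.  170.1]
 [227.3 167.3]
 [211.  238.4]] [[230.2 187.1]
 [237.8 173.7]
 [270.  180.6]
 [263.5 194.9]]
```

View pics/c1.png

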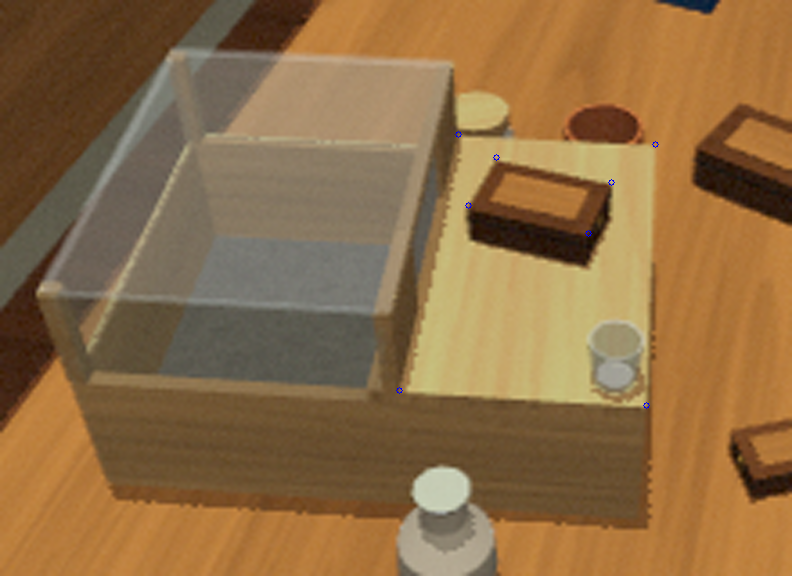

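The scene view agrees to 1–2 px: the reprojected shelf and lid corners land on the edges. Sizes and the tealight check out. The keepsake is at box (-90,-33) mm with yaw -14.4°, so I'll push its side straight with two spread fingers first, then push it in.

```bash
cat >> h.py <<'E'
from scipy.spatial.transform import Rotation as Ro
A=np.radians(9.6); O=np.array([.635,.0789])
RB=Ro.from_euler('z',A).as_matrix()
def todo(bx,by,z,yaw_y):
    """box mm, TCP z mm, angle of tool y in box frame deg -> shift mm, rotvec in tool frame"""
    s=get_state(); T=Ro.from_rotvec(s['tool_rot']); p=np.r_[O,0]+RB@[bx/1e3,by/1e3,0]; p[2]=z/1e3
    th=A+np.radians(yaw_y); y=np.array([np.cos(th),np.sin(th),0]); zz=np.array([0,0,-1.]); G=Ro.from_matrix(np.c_[np.cross(y,zz),y,zz])
    print("t",s['time'],"shift",(T.inv().apply(p-s['position'])*1e3).round(1),"dr",(T.inv()*G).as_rotvec().round(3),"f",s['ft_force'].round(1),"w",round(s['grip_width'],2),"box",((RB.T@(s['position']-np.r_[O,0]))*1e3).round(1))
E
python3 -c "
from h import *
todo(-92,-115,240,0)"
```

```text
t 0.1 shift [-5.562e+02 -5.468e+02 -4.000e-01] dr [-1.000e-03  1.000e-03  1.132e+00] f [ 0.5 -0.6 -0. ] w 1.0 box [-363.5  616.2  238.6]
```

>>> send_rows(
  xyz=[
    [-28,-27,0],
    [-56,-55,0],
    [-84,-82,0],
    [-111,-109,0],
    [-139,-137,0],
    [-167,-164,0],
    [-195,-191,0],
    [-222,-219,0],
    [-250,-246,0],
    [-278,-273,0],
  ],
  dr=[
    [0,0,0.06],
    [0,0,0.12],
    [0,0,0.18],
    [0,0,0.24],
    [0,0,0.3],
    [0,0,0.36],
    [0,0,0.42],
    [0,0,0.48],
    [0,0,0.54],
    [0,0,0.6],
  ],
  jaw=50,
)

```text
time: 0.93
position: [0.3691, 0.2869, 0.2393]
tool_rot: [-1.329, -2.846, -0.0]
ft_force: [0.6, 0.1, 0.1]
grip_width: 0.572
grip_force: 0.0
```

```bash
python3 -c "
from h import *
todo(-92,-115,240,0)"
```

```text
t 0.9333 shift [-383.   -67.2   -0.7] dr [-0.   -0.    0.53] f [0.6 0.1 0.1] w 0.57 box [-227.5  249.5  239.3]
```

>>> send_rows(
  xyz=[
    [-39,-7,0],
    [-77,-13,0],
    [-115,-20,0],
    [-153,-27,0],
    [-192,-34,0],
    [-230,-40,0],
    [-268,-47,0],
    [-306,-54,0],
    [-345,-60,0],
    [-383,-67,0],
  ],
  dr=[
    [0,0,0.06],
    [0,0,0.12],
    [0,0,0.18],
    [0,0,0.24],
    [0,0,0.3],
    [0,0,0.36],
    [0,0,0.42],
    [0,0,0.48],
    [0,0,0.53],
    [0,0,0.53],
  ],
)

```text
time: 1.77
position: [0.5648, -0.0488, 0.2394]
tool_rot: [-2.027, -2.4, -0.0]
ft_force: [0.4, 0.3, -0.8]
grip_width: 0.575
grip_force: 0.0
```

```bash
python3 -c "
from h import *
todo(-92,-115,164,0)"
```

```text
t 1.7667 shift [-0.8 -1.5 75.4] dr [ 0.    -0.     0.001] f [ 0.4  0.3 -0.8] w 0.57 box [ -90.5 -114.2  239.4]
```

>>> send_rows(
  xyz=[
    [0,-1,12],
    [-1,-1,24],
    [-1,-1,36],
    [-1,-1,48],
    [-1,-1,58],
    [-1,-1,66],
    [-1,-1,72],
    [-1,-1,75],
    [-1,-1,75],
    [-1,-1,75],
  ],
  dr=[
    [0,0,0],
    [0,0,0],
    [0,0,0],
    [0,0,0],
    [0,0,0],
    [0,0,0],
    [0,0,0],
    [0,0,0],
    [0,0,0],
    [0,0,0],
  ],
)

```text
time: 2.6
position: [0.5637, -0.0482, 0.1649]
tool_rot: [2.024, 2.402, 0.001]
ft_force: [0.3, 0.2, -0.1]
grip_width: 0.574
grip_force: 0.0
```

```bash
python3 -c "
from h import *
todo(-92,-43,164,0)
cv2.imwrite('pics/s1.png',np.hstack([cv2.resize(get_image('scene')[130:270,130:330,::-1],None,fx=2,fy=2),cv2.resize(get_image('top')[110:250,150:350,::-1],None,fx=2,fy=2)]))"
```

```text
t 2.6 shift [70.5 -0.3  0.9] dr [ 0.001 -0.     0.003] f [ 0.3  0.2 -0.1] w 0.57 box [ -91.5 -113.5  164.9]
```

View pics/s1.png

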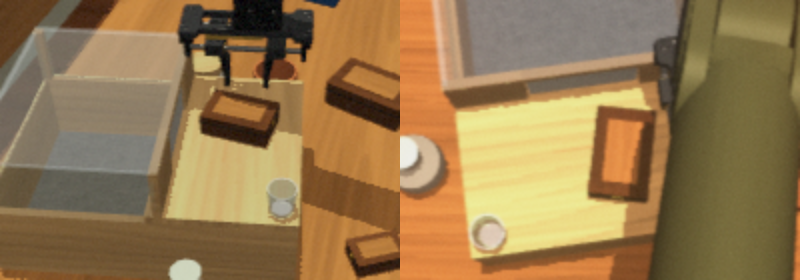

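The fingers stand on the keepsake's right, clear of it (left panel, about (245,75)), with the body above the lintel. Next is the side push.

>>> send_rows(
  xyz=[
    [4,0,0],
    [8,0,0],
    [12,0,0],
    [16,0,0],
    [20,0,0],
    [24,0,0],
    [28,0,0],
    [32,0,0],
    [36,0,0],
    [40,0,0],
  ],
  dr=[
    [0,0,0],
    [0,0,0],
    [0,0,0],
    [0,0,0],
    [0,0,0],
    [0,0,0],
    [0,0,0],
    [0,0,0],
    [0,0,0],
    [0,0,0],
  ],
)

```text
time: 3.53
position: [0.5568, -0.0089, 0.1646]
tool_rot: [2.025, 2.401, 0.0]
ft_force: [1.9, -1.3, -0.7]
grip_width: 0.576
grip_force: 0.6
```

>>> send_rows(
  xyz=[
    [4,0,0],
    [8,0,0],
    [12,0,0],
    [16,0,0],
    [20,0,0],
    [24,0,0],
    [27,0,0],
    [29,0,0],
    [30,0,0],
    [30,0,0],
  ],
  dr=[
    [0,0,0],
    [0,0,0],
    [0,0,0],
    [0,0,0],
    [0,0,0],
    [0,0,0],
    [0,0,0],
    [0,0,0],
    [0,0,0],
    [0,0,0],
  ],
)

```text
time: 4.37
position: [0.5515, 0.0209, 0.1646]
tool_rot: [-2.024, -2.402, -0.0]
ft_force: [0.6, 0.4, 1.1]
grip_width: 0.577
grip_force: 0.6
```

```bash
python3 -c "
from h import *
todo(-92,-43,164,0)
cv2.imwrite('pics/s2.png',np.hstack([cv2.resize(get_image('scene')[130:270,130:330,::-1],None,fx=2,fy=2),cv2.resize(get_image('top')[110:250,150:350,::-1],None,fx=2,fy=2)]))"
```

```text
t 4.3667 shift [0.3 0.  0.6] dr [-0.    -0.     0.003] f [0.6 0.4 1.1] w 0.58 box [-92.  -43.3 164.6]
```

View pics/s2.png

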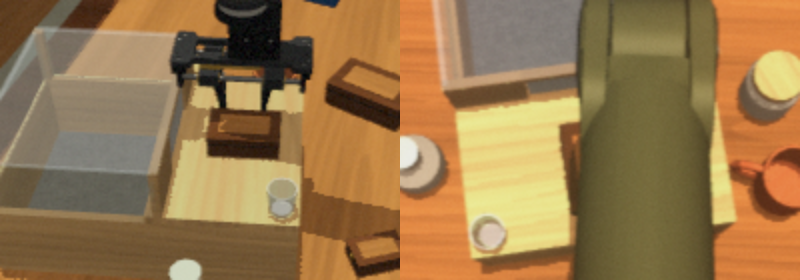

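The keepsake now stands straight in line with the mouth. I'll back off, rise and move behind it.

>>> send_rows(
  xyz=[
    [-8,0,0],
    [-16,0,-3],
    [-16,0,-12],
    [-16,0,-22],
    [-16,0,-32],
    [-16,0,-42],
    [-16,0,-52],
    [-16,0,-60],
    [-16,-10,-65],
    [-16,-20,-65],
  ],
  dr=[
    [0,0,0],
    [0,0,0],
    [0,0,0],
    [0,0,0],
    [0,0,0],
    [0,0,0],
    [0,0,-0.05],
    [0,0,-0.1],
    [0,0,-0.2],
    [0,0,-0.3],
  ],
)

```text
time: 5.3
position: [0.5356, 0.0019, 0.2319]
tool_rot: [1.635, 2.68, 0.003]
ft_force: [0.3, -0.1, -0.0]
grip_width: 0.578
grip_force: 0.0
```

```bash
python3 -c "
from h import *
todo(-182,0,229,90); print(get_state()['joint_positions'].round(2))"
```

```text
t 5.3 shift [ 78.1 -49.8   2.7] dr [ 0.002  0.003 -1.263] f [ 0.3 -0.1 -0. ] w 0.58 box [-110.9  -59.3  231.9]
[-0.6   0.08  0.58  1.77 -0.04  1.31  0.47]
```

>>> send_rows(
  xyz=[
    [8,-5,0],
    [16,-10,0],
    [24,-15,0],
    [32,-20,0],
    [40,-25,0],
    [48,-30,0],
    [56,-35,0],
    [64,-40,0],
    [72,-45,0],
    [78,-50,0],
  ],
  dr=[
    [0,0,-0.124],
    [0,0,-0.248],
    [0,0,-0.372],
    [0,0,-0.496],
    [0,0,-0.62],
    [0,0,-0.744],
    [0,0,-0.868],
    [0,0,-0.992],
    [0,0,-1.116],
    [0,0,-1.24],
  ],
  jaw=32,
)

```text
time: 6.13
position: [0.4544, 0.0492, 0.2307]
tool_rot: [-0.229, 3.132, 0.001]
ft_force: [-1.1, 0.8, -0.1]
grip_width: 0.372
grip_force: 0.0
```

```bash
python3 -c "
from h import *
todo(-182,0,165,90); print(get_state()['joint_positions'].round(2))
im=get_image('top')[:,:,::-1]; cv2.imwrite('pics/t3f.png',im)
cv2.imwrite('pics/s3.png',np.hstack([cv2.resize(get_image('scene')[130:270,130:330,::-1],None,fx=2,fy=2),cv2.resize(im[110:250,150:350],None,fx=2,fy=2)]))"
```

```text
t 6.1333 shift [-0.9 -0.9 65.7] dr [ 0.001  0.001 -0.021] f [-1.1  0.8 -0.1] w 0.37 box [-183.     0.9  230.7]
[-0.69 -0.12  0.49  1.93  0.06  1.31  1.5 ]
```

View pics/s3.png

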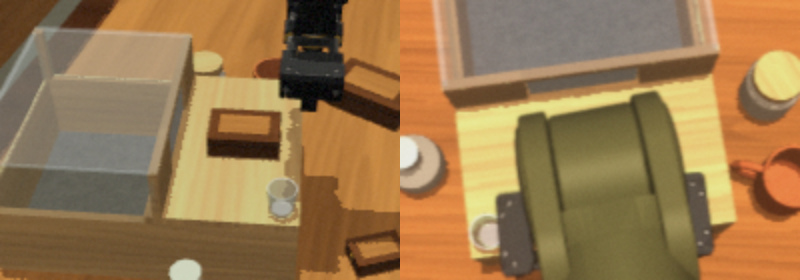

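The scene panel shows the keepsake's lid corners at about (210,109), (282,112), (280,143) and (208,140). The gripper stands behind it.

```bash
python3 -c "
from h import *
p=(np.array([(210,109),(282,112),(280,143),(208,140)])+.5)/2-.5+130
w=cast('scene',p,.164)-np.r_[O,0]; b=w@RB*1e3; print(b.round(1),b.mean(0))"
```

```text
[[ -46.2  -28.1  164. ]
 [-148.9  -29.8  164. ]
 [-149.    35.4  164. ]
 [ -51.4   37.3  164. ]] [-98.89161995   3.70621686 164.        ]
```

>>> send_rows(
  xyz=[
    [0,-1,8],
    [0,-1,16],
    [0,-1,24],
    [0,-1,32],
    [0,-1,40],
    [0,-1,48],
    [0,-1,56],
    [0,-1,62],
    [0,-1,65],
    [0,-1,65],
  ],
  dr=[
    [0,0,-0.02],
    [0,0,-0.02],
    [0,0,-0.02],
    [0,0,-0.02],
    [0,0,-0.02],
    [0,0,-0.02],
    [0,0,-0.02],
    [0,0,-0.02],
    [0,0,-0.02],
    [0,0,-0.02],
  ],
)

```text
time: 7.07
position: [0.4544, 0.0473, 0.1637]
tool_rot: [0.25, -3.13, 0.001]
ft_force: [-0.6, 0.8, -0.5]
grip_width: 0.366
grip_force: 0.0
```

```bash
python3 -c "
from h import *
todo(-60,0,165,90); print(get_state()['joint_positions'].round(2))"
```

```text
t 7.0667 shift [-123.4    2.1   -1.4] dr [-0.    -0.001 -0.008] f [-0.6  0.8 -0.5] w 0.37 box [-183.4   -1.   163.7]
[-0.68 -0.06  0.51  2.02  0.03  1.17  1.54]
```

>>> send_rows(
  xyz=[
    [-4,1,0],
    [-8,1,-1],
    [-12,1,-1],
    [-16,1,-1],
    [-20,1,-1],
    [-24,1,-1],
    [-28,1,-1],
    [-32,1,-1],
    [-36,1,-1],
    [-40,1,-1],
  ],
  dr=[
    [0,0,-0.008],
    [0,0,-0.008],
    [0,0,-0.008],
    [0,0,-0.008],
    [0,0,-0.008],
    [0,0,-0.008],
    [0,0,-0.008],
    [0,0,-0.008],
    [0,0,-0.008],
    [0,0,-0.008],
  ],
)

```text
time: 7.9
position: [0.4943, 0.0547, 0.1654]
tool_rot: [0.262, -3.13, 0.0]
ft_force: [-3.1, 0.3, 1.0]
grip_width: 0.367
grip_force: 1.5
```

>>> send_rows(
  xyz=[
    [-4,0,0],
    [-8,0,0],
    [-12,0,0],
    [-16,0,0],
    [-20,0,0],
    [-24,0,0],
    [-28,0,0],
    [-32,0,0],
    [-36,0,0],
    [-40,0,0],
  ],
  dr=[
    [0,0,0],
    [0,0,0],
    [0,0,0],
    [0,0,0],
    [0,0,0],
    [0,0,0],
    [0,0,0],
    [0,0,0],
    [0,0,0],
    [0,0,0],
  ],
)

```text
time: 8.73
position: [0.534, 0.0615, 0.1655]
tool_rot: [-0.262, 3.131, -0.0]
ft_force: [-1.3, -0.4, 0.0]
grip_width: 0.366
grip_force: 0.8
```

```bash
python3 -c "
from h import *
todo(-60,0,165,90)
im=get_image('top')[:,:,::-1]
cv2.imwrite('pics/s4.png',np.hstack([cv2.resize(get_image('scene')[130:270,130:330,::-1],None,fx=2,fy=2),cv2.resize(im[110:250,150:350],None,fx=2,fy=2)]))"
```

```text
t 8.7333 shift [-42.5   0.4   0.5] dr [-0.  0. -0.] f [-1.3 -0.4  0. ] w 0.37 box [-102.5   -0.3  165.5]
```

View pics/s4.png

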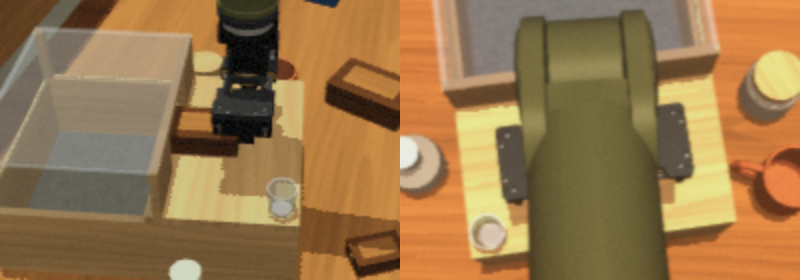

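The keepsake is straight and its front end is in the mouth. I'll continue the push.

>>> send_rows(
  xyz=[
    [-4,0,0],
    [-8,0,0],
    [-12,0,0],
    [-16,0,0],
    [-20,0,0],
    [-24,0,0],
    [-28,0,0],
    [-32,0,0],
    [-36,0,0],
    [-40,0,0],
  ],
  dr=[
    [0,0,0],
    [0,0,0],
    [0,0,0],
    [0,0,0],
    [0,0,0],
    [0,0,0],
    [0,0,0],
    [0,0,0],
    [0,0,0],
    [0,0,0],
  ],
)

```text
time: 9.67
position: [0.5733, 0.0681, 0.1657]
tool_rot: [0.262, -3.13, -0.0]
ft_force: [-5.0, 0.5, 3.7]
grip_width: 0.372
grip_force: 2.5
```

>>> send_rows(
  xyz=[
    [-3,0,0],
    [-6,0,0],
    [-9,0,0],
    [-12,0,0],
    [-15,0,0],
    [-18,0,0],
    [-21,0,0],
    [-24,0,0],
    [-26,0,0],
    [-26,0,0],
  ],
  dr=[
    [0,0,0],
    [0,0,0],
    [0,0,0],
    [0,0,0],
    [0,0,0],
    [0,0,0],
    [0,0,0],
    [0,0,0],
    [0,0,0],
    [0,0,0],
  ],
)

```text
time: 10.5
position: [0.6, 0.0727, 0.1655]
tool_rot: [-0.262, 3.128, -0.0]
ft_force: [-0.6, 0.8, -0.9]
grip_width: 0.371
grip_force: 0.0
```

```bash
python3 -c "
from h import *
todo(-20,0,165,90)
im=get_image('top')[:,:,::-1]
cv2.imwrite('pics/s5.png',np.hstack([cv2.resize(get_image('scene')[130:270,130:330,::-1],None,fx=2,fy=2),cv2.resize(im[80:220,150:350],None,fx=2,fy=2)]))"
```

```text
t 10.5 shift [-15.6   0.3   0.5] dr [-0.     0.003 -0.   ] f [-0.6  0.8 -0.9] w 0.37 box [-35.6  -0.3 165.5]
```

View pics/s5.png

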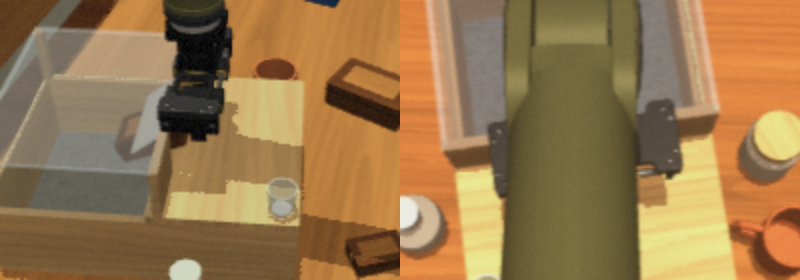

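The keepsake is tilting over the inner edge (left panel, about (140,130)) with the flap raised. I'll push the rear a little further and pause.

>>> send_rows(
  xyz=[
    [-3,0,0],
    [-6,0,0],
    [-9,0,0],
    [-12,0,0],
    [-14,0,0],
    [-14,0,0],
    [-14,0,0],
    [-14,0,0],
    [-14,0,0],
    [-14,0,0],
  ],
  dr=[
    [0,0,0],
    [0,0,0],
    [0,0,0],
    [0,0,0],
    [0,0,0],
    [0,0,0],
    [0,0,0],
    [0,0,0],
    [0,0,0],
    [0,0,0],
  ],
)

```text
time: 11.43
position: [0.6124, 0.0747, 0.1656]
tool_rot: [-0.262, 3.131, 0.0]
ft_force: [-0.9, -0.2, 0.5]
grip_width: 0.367
grip_force: 0.0
```

>>> send_rows(
  xyz=[
    [10,0,0],
    [20,0,0],
    [35,0,0],
    [50,0,0],
    [65,0,0],
    [80,0,0],
    [95,0,0],
    [110,0,-5],
    [120,0,-20],
    [125,0,-35],
  ],
  dr=[
    [0,0,0],
    [0,0,0],
    [0,0,0],
    [0,0,0],
    [0,0,0],
    [0,0,0],
    [0,0,0],
    [0,0,0],
    [0,0,0],
    [0,0,0],
  ],
)

```text
time: 12.27
position: [0.4873, 0.0535, 0.2004]
tool_rot: [0.262, -3.129, -0.001]
ft_force: [0.5, -0.6, -0.1]
grip_width: 0.37
grip_force: 0.0
```

```bash
python3 -c "
from h import *
todo(-20,0,165,90)
im=get_image('top')[:,:,::-1]
cv2.imwrite('pics/s6.png',np.hstack([cv2.resize(get_image('scene')[130:270,130:330,::-1],None,fx=2,fy=2),cv2.resize(im[30:170,150:350],None,fx=2,fy=2)]))"
```

```text
t 12.2667 shift [-129.9    0.5   35.2] dr [ 0.001 -0.002 -0.001] f [ 0.5 -0.6 -0.1] w 0.37 box [-149.9   -0.5  200.4]
```

View pics/s6.png

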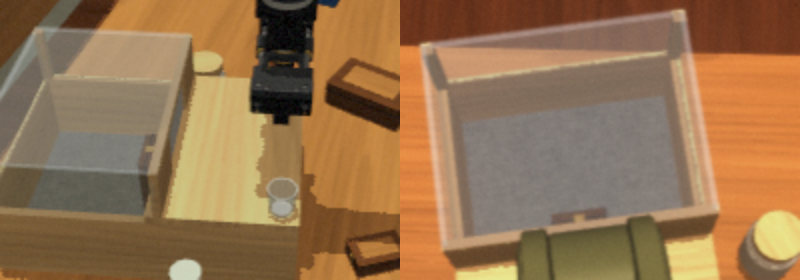

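The keepsake has dropped into the bin: in the top panel it stands on end by the step at (578,217), and the shelf is empty. I'll rise clear, let things settle, and compare pictures numerically.

>>> send_rows(
  xyz=[
    [5,0,-8],
    [10,0,-16],
    [15,0,-24],
    [20,0,-30],
    [20,0,-30],
    [20,0,-30],
    [20,0,-30],
    [20,0,-30],
    [20,0,-30],
    [20,0,-30],
  ],
  dr=[
    [0,0,0],
    [0,0,0],
    [0,0,0],
    [0,0,0],
    [0,0,0],
    [0,0,0],
    [0,0,0],
    [0,0,0],
    [0,0,0],
    [0,0,0],
  ],
)

```text
time: 13.2
position: [0.4694, 0.0506, 0.2302]
tool_rot: [0.262, -3.13, 0.0]
ft_force: [0.1, -0.6, 0.2]
grip_width: 0.363
grip_force: 0.0
```

```bash
python3 - <<'E'
from h import *
s0=cv2.imread('pics/scene0.png').astype(int); t0=cv2.imread('pics/top0.png').astype(int)
a=get_image('scene')[:,:,::-1].astype(int)
for _ in range(4): b=get_image('scene')[:,:,::-1].astype(int)
t=get_image('top')[:,:,::-1].astype(int)
todo(-20,0,165,90)
print("moving px",(abs(a-b)[130:290,100:330].max(2)>40).sum())
def rep(n,d):
    m=(d.max(2)>45).astype(np.uint8); k,l,st,c=cv2.connectedComponentsWithStats(m)
    print(n,[(st[i].tolist()) for i in range(1,k) if st[i,4]>12])
rep("scene",abs(b-s0)[:, :320]); rep("top",abs(t-t0)[:240])
# flap visible points: shut vs swung inward, projected into scene
for ang in (0,.1,.4): 
    P=[np.r_[O,0]+RB@[.062*np.sin(ang),y,.196-.062*np.cos(ang)] for y in(-.062,.062)]; print(ang,proj("scene",P).round(1).tolist(),proj("top",P).round(1).tolist())
E
```

```text
t 13.5 shift [-147.9    0.4   65.5] dr [-0.  0. -0.] f [ 0.2 -0.8  0.3] w 0.37 box [-167.9   -0.3  230.5]
moving px 7
scene [[229, 3, 91, 220, 7753], [280, 217, 40, 49, 1009]]
top [[197, 149, 109, 89, 6374], [245, 207, 10, 2, 14], [262, 208, 11, 3, 16], [242, 232, 55, 8, 231]]
0 [[221.1, 183.9], [214.3, 213.0]] [[267.6, 148.3], [214.4, 155.5]]
0.1 [[219.0, 183.7], [212.0, 212.7]] [[267.2, 145.7], [214.0, 152.9]]
0.4 [[213.0, 182.2], [205.4, 211.2]] [[266.1, 137.7], [212.9, 145.0]]
```

```bash
python3 - <<'E'
from h import *
for z in(.06,.09,.106,.13):
    print(z,*[((cast(n,[p],z)[0]-np.r_[O,0])@RB*1e3).round(0)[:2] for n,p in(("top",(238.5,138)),("scene",(204,203)))])
s0=cv2.imread('pics/scene0.png').astype(int); b=get_image('scene')[:,:,::-1].astype(int)
m=(abs(b-s0).max(2)>18)[160:240,150:232].astype(np.uint8); k,l,st,c=cv2.connectedComponentsWithStats(m)
print([(st[i]+[150,160,0,0,0]).tolist() for i in range(1,k) if st[i,4]>8])
E
```

```text
0.06 [58.  1.] [ 57. -53.]
0.09 [48.  1.] [ 48. -22.]
0.106 [43.  1.] [43. -5.]
0.13 [35.  1.] [36. 21.]
[[229, 184, 3, 13, 32], [199, 197, 9, 37, 158]]
```

The two views agree: the keepsake stands at rest in the bin at about (43, 0) with its top 106 mm high. The flap region is unchanged from the start, so it is shut, and the bystanders show no change. I'm handing in.

```bash
python3 -c "
from bench import *
print(close_job())"
```

```text
the job is handed in; nothing more can be done
None
```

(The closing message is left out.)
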